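# Bring the magnifier in by one hole

## Task

The magnifier hangs too far out to look at a splinter in its white dish. Press down the sprung yellow thumb button on the magnifier's telescoping boom, slide it in with the boom to the next hole, towards the column, and let the button spring back up so that the boom is locked there. Leave the boom that carries the orange flashlight as it is.

Things in the scene. Friction and masses are not known exactly. Their poses are not given: they have to be found in the camera images.
- magnifier_stand: Magnifier stand, fixed to the table: dark round foot (116 mm wide) and column under a level aluminium tube (30 mm wide, top 117 mm up). In it slides a dark boom with a black-rimmed lens, 96 mm wide; a white dish lies below. The tube's top has a slot with two square holes 45 mm apart. Origin: on the table below the first hole. +x: level along the tube, lens to column, the way to slide; z up.
- magnifier_thumb (a point): Press point: middle of the flat top of the yellow thumb button on the magnifier's boom, 131 mm above the table when up; it moves with the button. Cap 42 mm long (along the tube), 24 mm wide, 6 mm thick; its column end has a crosswise ridge 5 mm thick and high, against which a finger can push it along. Axes as the stand's. Nothing within 80 mm of it is higher.
- magnifier_button (a joint): How far that button is pressed, m: 0 up, 0.007 fully down. Its spring pushes back 1.8 N when up, 5 N when fully down. It must be over 0.004 down to slide. Between the holes it cannot come up; over a hole it springs up when let go and locks the boom.
- magnifier_boom (a joint): How far the magnifier's boom is slid in along the stand's +x, m: 0 to 0.003 at the start (first hole), 0.045 at the next hole (locks from 0.041), hard end stop at 0.047. Sliding takes about 2 to 3 N.
- lamp_boom (a joint): The same for the second stand, alike (also with a yellow button) but its boom carries an orange flashlight crosswise and it has no dish. Starts at 0 to 0.003; leave it there.

How it is judged:
By the outcome, as a careful person would: the job done as asked, in the order asked, and still so for the second after the job is handed in, with the robot touching nothing.
It also fails if it takes over 29 s, if anything falls off the work surface, if the arm or the gripper's body presses on something with over 40 N, if the wrist force passes 120 N, or if a joint passes its speed limit or range.

## Robot

A 6-joint arm with a two-finger parallel gripper is mounted at the origin on the work surface. World frame = base frame: x ahead of the robot, y to its left, z up, the work surface at z = 0. Lengths are in m, angles in rad, forces in N, time in s.
With the tool pointing down it reaches from about 0.325 to 0.85 m from the base axis. Payload 15.5 kg.
Tool frame: the origin (TCP) lies on the mounting face of the last link; the fingertips stand 191 mm ahead of it and the grasp point (between the pads) lies 172 mm ahead of it (arm.grasp_offset is the distance from the TCP to the grasp point, in m); z points along the fingers, y is the line along which they close (so a half turn about z gives the same grasp; the last joint's range is limited). The gripper opens to 91 mm and grips with 3 to 60 N. Pads are 32 mm wide; open, the fingers measure 118 mm over their backs; the gripper's body (76 mm by 178 mm) begins 60 mm behind the grasp point.
Start: joints at [1.179, 0.494, 1.345, -0, 1.302, -0.096], TCP at [0.182, 0.598, 0.405] pointing down, gripper open.
Joint ranges: [-2.91, 2.91], [-0.82, 2.16], [0.22, 2.67], [-1.22, 4.37], [0.12, 2.79], [-3.08, 3.08]. Speed limits (rad/s): [1.89, 1.89, 2.57, 3.01, 3.01, 3.01].

## Interface

Orientations are given as [roll, pitch, yaw] about the fixed x, y, z axes, in that order (R = Rz(yaw) Ry(pitch) Rx(roll)).
In Python, from plant import arm, solver, imaging, read_clock, read_qpos, read_qvel, read_joint_torque, read_position, read_orientation, read_ft_force, read_wrist_torque, read_gripper_width, read_grasp_force gives the robot as it stands. The module is installed in compiled form; this text tells all that it offers. Calls block until the motion is done:
- arm.move_to(position, orientation): joint-space move of the TCP to a pose.
- arm.line_to(position, rot=None, rate=0.15, contact_N=None): straight line of the TCP; rot=None keeps the orientation; rate is the mean speed in m/s. With contact_N (N) it stops when the force on the tool has changed by that much, and returns True; else False.
- arm.movej(angles): joint-space move.
- arm.open_jaws() and arm.clamp(): open the fingers fully, or close them until they stop; the grip force is fixed at half the most.
- arm.wait(seconds).
- solver.inverse_kinematics(position, orientation): joint angles nearest the present ones, or None.
- imaging.snapshot(name): name is "side" or "top"; returns a dict with "color" (480x640x3 uint8, red, green, blue), "K" (3x3 intrinsics, pixels), "R" (3x3) and "t" (3): a world point X has camera coordinates R X + t. Camera axes: x right, y down, z forward; pixel columns grow to the right and rows downward; lengths in m; the calibration is good to about 2 mm. A picture is of the moment at which its call begins. There is no depth.
A pose or a line that the arm cannot do raises arm.IKError and nothing moves.
- arm.finish_job(): hands the job in; it is judged then, once.
Readings, each from a call of its own:
- read_clock(): time.
- read_qpos(): joint angles.
- read_qvel(): joint speeds.
- read_joint_torque(): joint torques, N m.
- read_position(): TCP position.
- read_orientation(): TCP orientation.
- read_ft_force(): force on the tool from outside, world axes, zero at the start.
- read_wrist_torque(): the same for the moment, N m.
- read_gripper_width(): finger opening in m.
- read_grasp_force(): force on a finger pad.
Only numpy, scipy, OpenCV 4.12 (cv2) and the standard library are available. Lean on these libraries where they do the work, as an engineer would, in place of code of your own. Each camera call takes 0.05 s, during which the arm holds its last target. There are 200 camera calls.

## Working session

There is one attempt and no reset: what is moved stays moved. The work goes in short steps, each a Python script; the robot and the scene stay as the last script left them, time stands still between calls to the robot, and variables do not carry over. Pictures are saved under pics/ and viewed, at most 10 in all, crops included, and the job is handed in when it is done.

```bash
mkdir -p pics
python3 - <<'E'
from plant import *
import cv2
for n in("top","side"):
    s=imaging.snapshot(n); cv2.imwrite(f"pics/{n}0.png",s["color"][:,:,::-1]); print(n,s["K"].tolist(),s["R"].round(3).tolist(),s["t"].round(3).tolist())
print(read_clock(),read_orientation(),read_position())
E
```

```text
top [[527.6160421789547, 0.0, 315.25305998788565], [0.0, 527.6160421789547, 243.72007415727168], [0.0, 0.0, 1.0]] [[-0.024, -1.0, 0.002], [-0.992, 0.023, -0.123], [0.122, -0.005, -0.992]] [-0.006, 0.535, 0.976]
side [[517.9410231792891, 0.0, 319.43432639305394], [0.0, 517.9410231792891, 245.35939729532717], [0.0, 0.0, 1.0]] [[0.884, -0.467, -0.011], [-0.326, -0.6, -0.73], [0.335, 0.649, -0.683]] [-0.473, 0.264, 0.754]
0.1 [-3.14046666e+00 -1.12607655e-04  2.84576238e+00] [0.18214287 0.59772377 0.40419384]
```

View pics/top0.png

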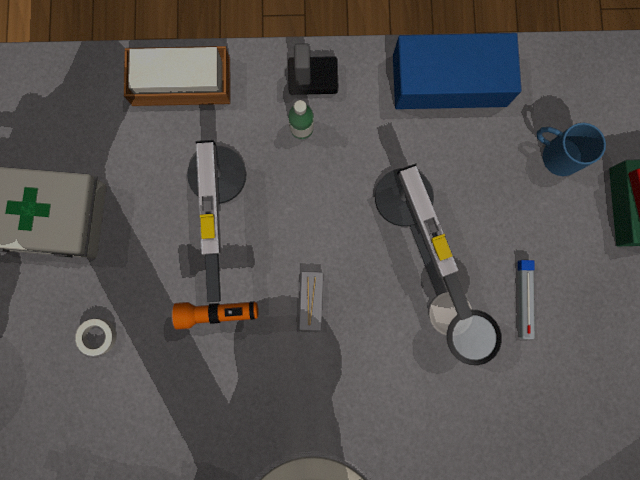

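View pics/side0.png

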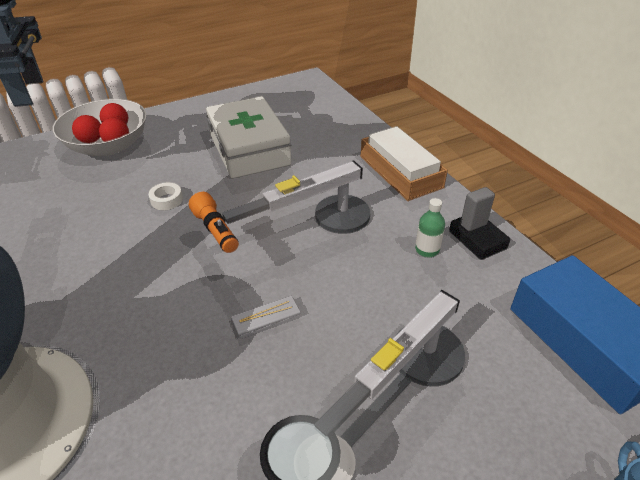

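The top view shows the magnifier's button at about (443,247), with its tube running from (442,270) at the lens end to (408,170) at the column. In the side view that button is at (388,354). The lamp's button is at (208,226) in the top view. Next I'll measure the positions.

```bash
cat > h.py <<'E'
from plant import *
import cv2, numpy as np
def cast(s,px,z):
    px=np.atleast_2d(px).astype(float)
    d=np.c_[px,np.ones(len(px))]@np.linalg.inv(s["K"]).T@s["R"]; c=-s["R"].T@s["t"]
    return (c+d*((z-c[2])/d[:,2])[:,None])
def yellow(s,box):
    h=cv2.cvtColor(s["color"],cv2.COLOR_RGB2HSV); m=cv2.inRange(h,(20,150,90),(35,255,255))
    k=np.zeros_like(m); a,b,c,d=box; k[b:d,a:c]=255
    return m&k
def tri(s1,p1,s2,p2):
    P=[s["K"]@np.c_[s["R"],s["t"]] for s in(s1,s2)]
    X=cv2.triangulatePoints(P[0],P[1],np.array(p1,float).reshape(2,1),np.array(p2,float).reshape(2,1)).ravel(); return X[:3]/X[3]
E
python3 - <<'E'
from h import *
T,S=imaging.snapshot("top"),imaging.snapshot("side"); c=[]
for s,box in((T,(380,160,500,290)),(S,(340,320,430,390))):
    m=yellow(s,box); p=np.argwhere(m)[:,::-1]; c.append(p.mean(0))
    q=cast(s,p,.132)[:,:2].astype(np.float32)
    print(len(p),c[-1],cv2.minAreaRect(q), q.mean(0))
print("tri",tri(T,c[0],S,c[1]))
# tube
h=cv2.cvtColor(T["color"],cv2.COLOR_RGB2HSV); m=cv2.inRange(h,(0,0,135),(179,60,255)); m[:155]=0;m[285:]=0;m[:,:385]=0;m[:,475:]=0
n,l,st,_=cv2.connectedComponentsWithStats(m); k=1+st[1:,4].argmax(); p=np.argwhere(l==k)[:,::-1]
q=cast(T,p,.117)[:,:2].astype(np.float32); r=cv2.minAreaRect(q); print("tube",st[k],r,cv2.boxPoints(r).tolist())
v=cv2.fitLine(q,cv2.DIST_L2,0,.01,.01).ravel();print(v)
cv2.imwrite("pics/c.png",cv2.resize(T["color"][150:290,380:500,::-1],None,fx=4,fy=4,interpolation=2))
E
```

```text
329 [441.36474164 246.74164134] ((0.51153564453125, -0.23539301753044128), (0.04124592989683151, 0.024488229304552078), 17.495271682739258) [ 0.5116887  -0.23550874]
531 [387.51600753 354.20715631] ((0.5133815407752991, -0.2369566261768341), (0.04647921770811081, 0.025059178471565247), 22.396419525146484) [ 0.5127754 -0.2370618]
tri [ 0.5125238  -0.23617233  0.13059288]
tube [401 166  38  77 949] ((0.590799868106842, -0.20933222770690918), (0.13653337955474854, 0.0295889712870121), 18.97324562072754) [[0.5214319825172424, -0.2175368368625641], [0.5310521721839905, -0.2455182671546936], [0.6601677536964417, -0.20112761855125427], [0.6505475640296936, -0.17314618825912476]]
[ 0.95600784  0.29334116  0.6050386  -0.2040366 ]
```

View pics/c.png

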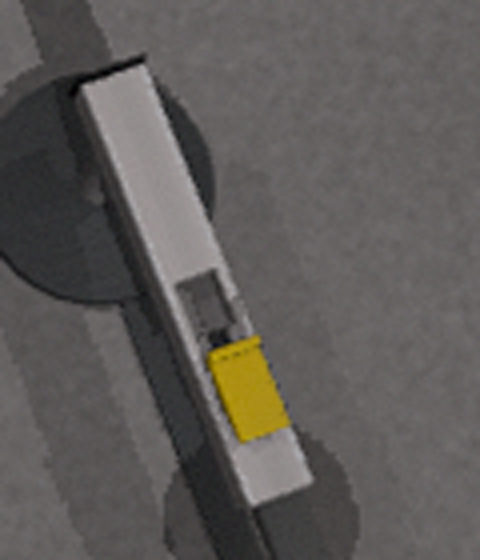

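The button triangulates to z = 0.1306, against 0.131 given, and its measured cap is 41 x 24 mm, so the size matches too. The tube's yaw is about 18.7°. I'll close the fingers, move above the button with the finger pair along the tube, and find contact.

```bash
cat >> h.py <<'E'
a=np.radians(18.7); u=np.array([np.cos(a),np.sin(a),0]); B=np.array([.5122,-.2360,0])
rpy=[np.pi,0,a+np.pi/2]
def at(s,tip): return B+s*u+[0,0,tip+.191]
def st(m): print(m,round(read_clock(),2),"tip u,v,z",((read_position()-B)@u).round(4),((read_position()-B)@[-u[1],u[0],0]).round(4),(read_position()[2]-.191).round(4),"F",read_ft_force().round(2))
E
python3 - <<'E'
from h import *
print(solver.inverse_kinematics(at(0,.17),rpy))
arm.clamp(); arm.move_to(at(0,.2),rpy); st("above"); print(read_gripper_width())
arm.line_to(at(0,.14),rate=.08); st("near")
T,S=imaging.snapshot("top"),imaging.snapshot("side")
cv2.imwrite("pics/n.png",np.hstack([cv2.resize(T["color"][140:300,370:520,::-1],(400,427)),cv2.resize(S["color"][280:420,310:460,::-1],(400,427))]))
E
```

```text
[-0.53764376  0.45555598  1.55279968  0.          1.133237   -0.86402033]
above 4.71 tip u,v,z 0.0004 0.0004 0.2 F [-0.86  0.65  0.57]
0.0006521722880185861
near 5.61 tip u,v,z 0.0001 -0.0001 0.1404 F [-0.22 -0.58  0.13]
```

View pics/n.png

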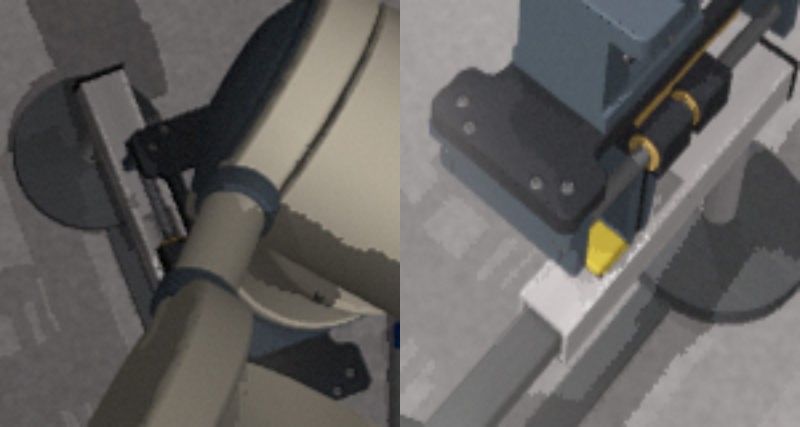

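The fingertips are over the cap, with its lens end showing below them at about (605,250) in the right-hand view, and they are clear of the tube. I'll press now.

Run:
```python
from h import *
arm.line_to(at(-.003,.1395),rate=.05); st("pos")
print(arm.line_to(at(-.003,.127),rate=.012,contact_N=1.6)); st("contact")
arm.line_to(at(-.003,.1252),rate=.012); arm.wait(.2); st("pressed")
```

```text
pos 5.96 tip u,v,z -0.0032 0.0 0.1397 F [ 0.22 -0.41  0.02]
True
contact 6.72 tip u,v,z -0.003 0.0 0.1296 F [ 1.27 -0.01  2.31]
pressed 7.44 tip u,v,z -0.003 -0.0 0.1253 F [0.28 0.5  3.91]
```

The contact height and force fit a cap at 131 mm pressed about 5 mm down. I'll press slightly more, then slide until the end stop.

Run:
```python
from h import *
arm.line_to(at(-.003,.1247),rate=.012); st("pressed")
F0=read_ft_force()
for s in np.r_[.004:.0521:.004,.0535,.055]:
    hit=arm.line_to(at(s,.1247),rate=.03,contact_N=9); st(f"{s:.3f} {hit} along {(read_ft_force()-F0)@u:.2f}")
    if hit or (s>.04 and (read_ft_force()-F0)@u<-6): break
```

```text
pressed 7.69 tip u,v,z -0.003 -0.0 0.1247 F [ 0.64 -1.02  4.67]
0.004 False along 1.05 8.07 tip u,v,z 0.0043 0.0 0.1247 F [ 1.5 -0.3  5.2]
0.008 False along 0.47 8.36 tip u,v,z 0.0082 0.0 0.1247 F [0.75 0.09 4.97]
0.012 False along 0.97 8.64 tip u,v,z 0.0122 0.0 0.1247 F [1.28 0.12 4.7 ]
0.016 False along 0.45 8.93 tip u,v,z 0.0162 0.0 0.1247 F [ 0.99 -0.67  3.84]
0.020 False along 1.03 9.21 tip u,v,z 0.0202 0.0 0.1247 F [ 1.45 -0.21  4.63]
0.024 False along 0.87 9.49 tip u,v,z 0.0242 0.0 0.1247 F [0.87 1.   4.44]
0.028 False along 0.75 9.78 tip u,v,z 0.0282 0.0 0.1247 F [0.86 0.69 4.05]
0.032 False along 0.44 10.06 tip u,v,z 0.0322 0.0 0.1247 F [0.39 1.06 3.71]
0.036 False along 1.03 10.34 tip u,v,z 0.0362 0.0 0.1247 F [0.54 2.47 5.  ]
0.040 False along 1.02 10.62 tip u,v,z 0.0402 0.0 0.1247 F [0.89 1.41 4.4 ]
0.044 False along -0.66 10.91 tip u,v,z 0.0442 -0.0 0.1247 F [-0.77  1.09  3.84]
0.048 False along -0.82 11.19 tip u,v,z 0.0482 -0.0 0.1247 F [-0.65  0.23  4.23]
0.052 False along -3.57 11.47 tip u,v,z 0.0521 0.0 0.1246 F [-3.1  -1.13  4.84]
0.053 False along -8.07 11.72 tip u,v,z 0.053 0.0001 0.1245 F [-7.41 -2.44  4.58]
```

Run:
```python
from h import *
arm.line_to(at(.052,.1247),rate=.02); st("relax")
arm.line_to(at(.052,.150),rate=.03); st("up")
arm.line_to(at(.0,.30),rate=.2); arm.move_to(np.array([.45,.1,.45]),rpy); st("away")
T,S=imaging.snapshot("top"),imaging.snapshot("side"); c=[]
for s,box in((T,(380,160,500,290)),(S,(340,270,450,390))):
    p=np.argwhere(yellow(s,box))[:,::-1]; print(len(p)); 
    if len(p): 
        c.append(p.mean(0)); q=cast(s,p,.132); print((q.mean(0)-B)@u)
if len(c)==2: X=tri(T,c[0],S,c[1]); print(X,(X-B)@u)
cv2.imwrite("pics/m.png",np.hstack([cv2.resize(T["color"][140:300,370:520,::-1],(400,427)),cv2.resize(S["color"][260:420,310:460,::-1],(400,427))]))
```

```text
relax 11.97 tip u,v,z 0.052 0.0 0.1247 F [-2.6  -1.12  4.54]
up 12.97 tip u,v,z 0.052 0.0001 0.1498 F [-1.    0.24 -0.68]
away 15.21 tip u,v,z 0.0491 0.3375 0.259 F [0.13 0.93 0.49]
328
0.04352256191830991
488
0.043905291042145966
[ 0.55392416 -0.22182444  0.13071824] 0.04406641957995806
```

View pics/m.png

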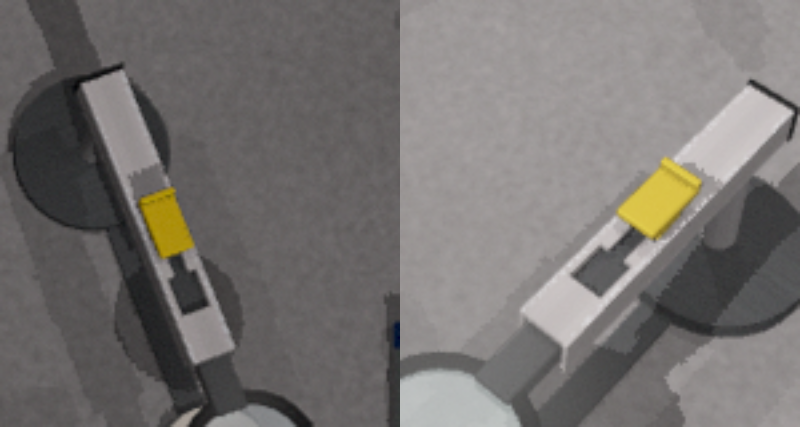

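The button is now at about (165,225) in the top crop and (660,200) in the side crop. It has moved 44 mm along the tube and sits at z = 0.1307, so it is up again and locked, and the first hole is open behind it. The arm is clear, so I'll hand in.

```bash
python3 -c "
from plant import *
print(arm.finish_job())"
```

```text
the job is handed in; nothing more can be done
None
```

The magnifier's boom is slid in about 44 mm to the next hole, its button measures back at its full up height (131 mm), so it is locked there, and I left the flashlight's boom untouched; the job is handed in.

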